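Sort two drive collars onto their keyed test shafts

TASK

Sort the two steel drive collars by where their keyway is cut, on the tail side or opposite the tail, and test-seat each on the leaning keyed shaft it fits, with its tail up the slope in the gap between the two blocks. Leave both resting fully home, flat on the stand's deck, and let go of them. Do not knock over or push away the beaker, petri dishes or wash bottle standing near by.

Things in the scene. Friction and masses are not known exactly. Their poses are not given: they have to be found in the camera images.
- collar_tailkey_center (a point): centre (half-way up, on the bore axis) of a loose steel drive collar: hub 54 mm long (x), 44 mm wide (y, two flat sides to grip), 30 mm high (z); tail 14 mm wide runs along +x to 48 mm from the axis, full height. Bore 22 mm, right through along z; keyway 11 mm wide, out to 19.5 mm from the axis, on the side towards the tail (+x)
- collar_tailkey_tail (a point): on that collar's tail, 45 mm along +x from its centre
- collar_tailkey: that collar (keyway towards the tail (+x)); origin at the centre of its underside, same axes. About 0.16 kg. Starts flat on the worktop, z up, its tail within 0.7 rad of straight away from the robot. The two collars are alike but for the side of the keyway
- collar_backkey_center (a point): centre (half-way up, on the bore axis) of a loose steel drive collar: hub 54 mm long (x), 44 mm wide (y, two flat sides to grip), 30 mm high (z); tail 14 mm wide runs along +x to 48 mm from the axis, full height. Bore 22 mm, right through along z; keyway 11 mm wide, out to 19.5 mm from the axis, on the side away from the tail (-x)
- collar_backkey_tail (a point): on that collar's tail, 45 mm along +x from its centre
- collar_backkey: that collar (keyway away from the tail (-x)); origin at the centre of its underside, same axes. About 0.16 kg. Starts flat on the worktop, z up, its tail within 0.7 rad of straight away from the robot. The two collars are alike but for the side of the keyway
- stand_highkey_seat (a point): where the centre of a fully seated collar comes to be on the stand whose key is on the up-slope (+x) side: on the shaft axis, 15 mm above the deck. Axes: x up the slope, y level, z out of the deck along the shaft, 24 degrees from vertical, leaning to the robot. A collar is home with its x, z along this x, z
- stand_highkey_deck: leaning deck (108 x 84 mm) of that fixed aluminium stand, same axes; origin at the foot of the shaft. Shaft 17 mm thick, 38 mm long, last 6 mm tapered to 10 mm. Key 6 mm wide, out to 16 mm on the up-slope (+x) side, 24 mm high. Blocks 14 mm high at x 31 to 51 mm leave a 20 mm gap for the tail. Stop bar 14 mm high at x -34 to -42 mm keeps a collar turned tail-down from going home
- stand_lowkey_seat (a point): where the centre of a fully seated collar comes to be on the stand whose key is on the down-slope (-x) side: on the shaft axis, 15 mm above the deck. Axes: x up the slope, y level, z out of the deck along the shaft, 24 degrees from vertical, leaning to the robot. A collar is home with its x, z along this x, z
- stand_lowkey_deck: leaning deck (108 x 84 mm) of that fixed aluminium stand, same axes; origin at the foot of the shaft. Shaft 17 mm thick, 38 mm long, last 6 mm tapered to 10 mm. Key 6 mm wide, out to 16 mm on the down-slope (-x) side, 24 mm high. Blocks 14 mm high at x 31 to 51 mm leave a 20 mm gap for the tail. Stop bar 14 mm high at x -34 to -42 mm keeps a collar turned tail-down from going home
- beaker: bystander: small clear beaker, 46 mm wide, 60 mm high; origin under its centre
- petri_dishes: bystander: two stacked petri dishes, 70 mm wide, 32 mm high; origin under their centre
- wash_bottle_white: bystander: white wash bottle with a red bent spout, 120 x 66 x 197 mm; origin under its centre
There are look-alikes about, which are no part of the job. Leave any turquoise look-alike of the collar_tailkey alone.

How it is judged (in metres and radians):
At the end, for the whole second after the job is handed in: Tail-side keyway collar on the shaft with the up-slope key, the other on the shaft with the down-slope key; each centre within 6 mm of its seat point and under 4 mm proud, flat on the deck within 0.1 rad, tail up-slope, at rest (distance between collar_tailkey_center and stand_highkey_seat below 0.006 m and z of collar_tailkey_center in the frame of stand_highkey_seat below 0.004 m and angle between the z axis of collar_tailkey_center and the z axis of stand_highkey_seat, either way round below 0.1 rad and x of collar_tailkey_tail in the frame of stand_highkey_seat above 0.03 m and linear speed of each of collar_tailkey, collar_backkey below 0.02 m/s and distance between collar_backkey_center and stand_lowkey_seat below 0.006 m and z of collar_backkey_center in the frame of stand_lowkey_seat below 0.004 m and angle between the z axis of collar_backkey_center and the z axis of stand_lowkey_seat, either way round below 0.1 rad and x of collar_backkey_tail in the frame of stand_lowkey_seat above 0.03 m); the robot touches nothing.
It fails at once if the beaker is pushed more than 40 mm away or tipped (distance of beaker from where it was at the start of the episode above 0.04 m or angle between beaker's own z axis and vertical above 0.5 rad).
It fails at once if the petri dish pair is pushed more than 40 mm away or tipped (distance of petri_dishes from where it was at the start of the episode above 0.04 m or angle between petri_dishes's own z axis and vertical above 0.5 rad).
It fails at once if the wash bottle is pushed more than 40 mm away or tipped (distance of wash_bottle_white from where it was at the start of the episode above 0.04 m or angle between wash_bottle_white's own z axis and vertical above 0.5 rad).
It also fails if it takes over 58 s, if anything falls off the work surface, if the arm or the gripper's body presses on something with over 40 N, if the wrist force passes 120 N, or if a joint passes its speed limit or range.

ROBOT

A 6-joint arm with a two-finger parallel gripper is mounted at the origin on a cart in front of the work surface, level with it; the furniture and walls round the work are solid. World frame = base frame: x ahead of the robot, y to its left, z up, the work surface at z = 0. Lengths are in mm, angles in rad, forces in N, time in s.
With the tool pointing down it reaches from about 325 to 775 mm from the base axis. Payload 9.3 kg.
Tool frame: the origin (TCP) lies midway between the tips of the shut fingers; the grasp point (between the pads) lies robot.tcp_to_grasp behind it (robot.tcp_to_grasp is the distance from the TCP to the grasp point, in mm); z points along the fingers, y is the direction in which the jaws open and shut (so a half turn about z gives the same grasp; the last joint's range is limited). The gripper opens to 85 mm and grips with 20 to 120 N. Pads are 22 mm wide; open, the fingers measure 114 mm over their backs; the gripper's body (76 mm by 85 mm) begins 54 mm behind the grasp point. The pads swing forward as they close: fully open they stand 13 mm farther back than shut.
Start: joints at [-1.304, 0.259, 0.021, 1.334, 0, 1.418], TCP at [224.161, -502.244, 231.279] pointing down, gripper open.
Joint ranges: [-3.04, 3.04], [-0.91, 1.82], [-1.04, 1.36], [-1.92, 1.95], [-1.52, 1.45], [-3.14, 3.14]. Speed limits (rad/s): [2.22, 2.22, 2.79, 3.14, 3.14, 3.14].

INTERFACE

Orientations are given as a rotation vector (axis times angle).
In Python, from station import telemetry, get_image, order, robot gives the robot as it stands.
- The arm moves only by the shell command python3 -m creep 'ROWS'. ROWS is JSON, a list that holds one entry, the list of rows, each a list of 7 numbers: the shift along the world's x, y, z in m, then the turn, a rotation vector about the world's x, y, z in rad, then the finger opening in m, from 0 to 0.0854. In form: [[[dx, dy, dz, rx, ry, rz, jaw], ...]]. A call has 1 to 20 rows; each row shifts and turns the commanded pose from where the row before left it; what a row does not reach is not made up. A row lasts 1/8 s, in which the tool goes at most 62.5 mm and 10.7 degrees, less where a joint would pass 70% of its speed; a pose out of reach is approached as far as the arm can. A call with a gripper value outside its range is refused whole. The fingers move at their own pace and stop on an object; the grip force is fixed at half the most. Time passes only in rows, so rows that do not move let the fingers close. It gives the time, the measured TCP pose, the force and the opening at its end, in the units of the state.
- telemetry.read_state(): the state, without advancing time (a new reading comes with each control period).
- get_image(name): name is "scene" or "side" or "wrist"; returns a dict with "img" (420x560x3 uint8, red, green, blue), "K" (3x3 intrinsics, pixels), "pose" (4x4, takes a point from camera to world coordinates). Camera axes: x right, y up, looking along -z (the intrinsics and any distortion apply to the point x, -y, -z); pixel columns grow to the right and rows downward; lengths in mm; the calibration is good to about 2 mm. A picture is of the moment at which its call begins. There is no depth.
- order.hand_in(): hands the job in, once; it reports no verdict.
The state is a dict: "time_s": time; "q": joint angles; "qvel": joint speeds; "tau": joint torques, N m; "eef_pos": TCP position; "tool_rot": TCP orientation; "wrist_force": force on the tool from outside, world axes, zero at the start; "ft_torque": the same for the moment, N m; "finger_gap": finger opening in mm.
Only numpy, scipy, OpenCV 4.12 (cv2) and the standard library are available. Lean on these libraries where they do the work, as an engineer would, in place of code of your own. Each camera call takes 0.05 s, during which the arm holds its last target. There are 200 camera calls.

## Working session

There is one attempt and no reset: what is moved stays moved. The work goes in short steps, Python scripts to look and compute and a shell command to move; the robot and the scene stay as the last step left them, time stands still between calls to the robot, and variables do not carry over. Pictures are saved under pics/ and viewed, about 8 in all and at most 12, crops included, and the job is handed in when it is done.

```bash
ls; mkdir -p pics; python3 - <<'E'
from station import telemetry, get_image, order, robot
import cv2,numpy as np
print(telemetry.read_state()); print(robot.tcp_to_grasp)
for n in("scene","side"):
    d=get_image(n); print(n,d["K"].tolist(),np.round(d["pose"],4).tolist(),[k for k in d])
    cv2.imwrite(f"pics/{n}0.png",cv2.resize(d["img"][:,:,::-1],(800,600),interpolation=cv2.INTER_CUBIC))
E
```

```text
pics
{'time_s': 0.0, 'q': array([-1.30361218e+00,  2.59214644e-01,  2.07619654e-02,  1.33372818e+00,
       -1.63268763e-05,  1.41819394e+00]), 'qvel': array([0.00050394, 0.00017759, 0.00055923, 0.00044932, 0.00156252,
       0.00105083]), 'tau': array([ 4.80600156e-04, -5.55636013e+01,  3.44531536e+01,  1.34440514e-02,
       -1.43532643e-04,  2.02120091e-06]), 'eef_pos': array([ 224.07370016, -501.96839433,  230.65406559]), 'tool_rot': array([-3.07129360e+00, -6.54280356e-01,  1.50067395e-04]), 'wrist_force': array([-0.13261777,  0.05990409,  0.48283206]), 'ft_torque': array([-0.0043679 ,  0.0023294 ,  0.00292591]), 'finger_gap': 85.37226984119506}
18.700000000000003
scene [[428.8492739305667, 0.0, 282.98591230812224], [0.0, 428.8492739305667, 208.16384539749473], [0.0, 0.0, 1.0]] [[-0.5218, 0.5938, -0.6125, -110.305], [-0.853, -0.3589, 0.3788, 375.7964], [0.0051, 0.7201, 0.6938, 782.195], [0.0, 0.0, 0.0, 1.0]] ['img', 'K', 'pose']
side [[546.4002336244154, 0.0, 277.4325379937659], [0.0, 546.4002336244154, 215.46749899155867], [0.0, 0.0, 1.0]] [[0.9445, 0.1188, -0.3064, 114.6555], [-0.3286, 0.3533, -0.8759, -1128.6444], [0.0041, 0.9279, 0.3727, 564.7988], [0.0, 0.0, 0.0, 1.0]] ['img', 'K', 'pose']
```

View pics/scene0.png

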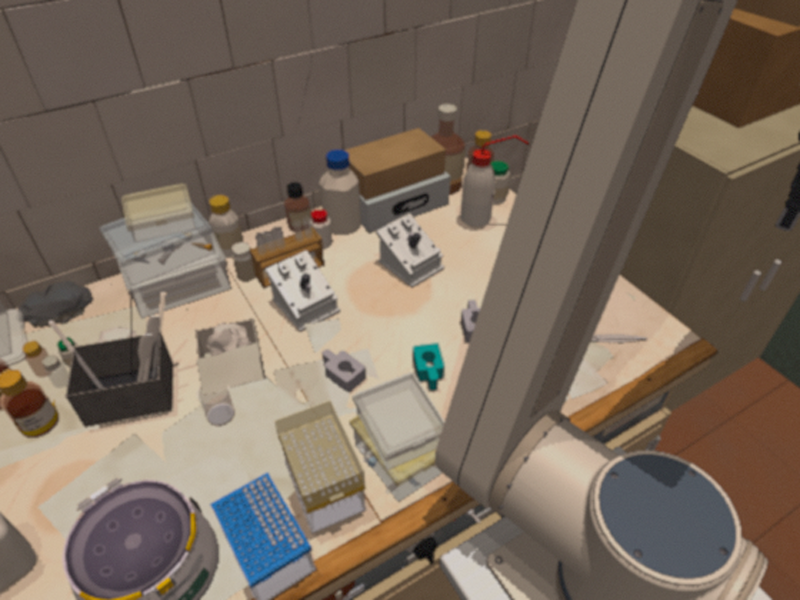

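View pics/side0.png

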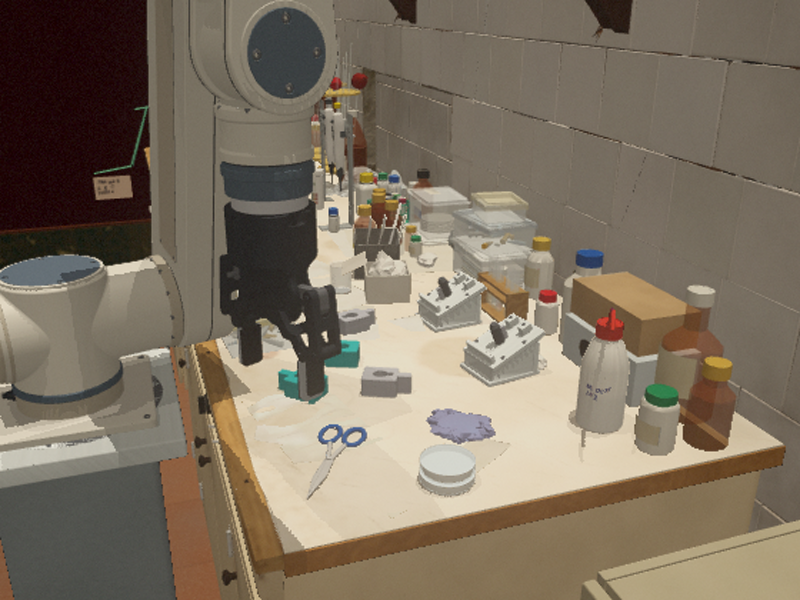

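```bash
cat > h.py <<'E'
from station import telemetry, get_image, order, robot
import cv2,numpy as np
from scipy.spatial.transform import Rotation as R
def ray(d,u,v):
    r=np.linalg.inv(d["K"])@[u,v,1]; P=np.array(d["pose"]); return P[:3,3],P[:3,:3]@(r*[1,-1,-1])
def onz(d,u,v,z):
    o,r=ray(d,u,v); return o+r*(z-o[2])/r[2]
def proj(d,p):
    P=np.array(d["pose"]); c=P[:3,:3].T@(np.atleast_2d(p)-P[:3,3]).T; c=c*np.array([[1],[-1],[-1]]); c=d["K"]@c; return (c[:2]/c[2]).T
def save(d,name,box=None,s=800/560):
    im=d["img"][:,:,::-1]
    if box: im=im[box[1]:box[3],box[0]:box[2]]
    cv2.imwrite("pics/"+name,cv2.resize(im,None,fx=s,fy=s,interpolation=cv2.INTER_CUBIC))
def st():
    s=telemetry.read_state(); return s
E
python3 - <<'E'
from h import *
d=get_image("scene");e=get_image("side");k=.7
for n,u,v,z in[("collar1",345,370,30),("collar2part",470,320,30),("teal",428,360,30),("standA",303,290,40),("standB",410,250,40),("bottle foot",477,222,0),("whitecyl",220,418,0)]:
    print("scene",n,onz(d,u*k,v*k,z).round())
for n,u,v,z in[("c2",384,372,30),("c1",357,315,30),("teal1",300,380,20),("teal2",344,348,30),("standA",450,305,40),("standB",500,350,40),("bottle",600,425,0),("petri",447,450,32),("white",345,285,0)]:
    print("side",n,onz(e,u*k,v*k,z).round())
a=get_image("wrist");print(a["K"].tolist(),a["pose"].round(2).tolist(), R.from_rotvec(st()["tool_rot"]).as_matrix().round(3).tolist())
save(a,"wrist0.png")
save(d,"sceneS.png",(150,130,350,280),4)
E
```

```text
scene collar1 [461. 131.  30.]
scene collar2part [ 448. -102.   30.]
scene teal [411.   8.  30.]
scene standA [653. 114.  40.]
scene standB [ 650. -106.   40.]
scene bottle foot [ 696. -302.    0.]
scene whitecyl [499. 328.   0.]
side c2 [ 450. -114.   30.]
side c1 [476. 118.  30.]
side teal1 [327. -80.  20.]
side teal2 [416. -10.  30.]
side standA [643.  87.  40.]
side standB [ 643. -118.   40.]
side bottle [ 706. -314.    0.]
side petri [ 455. -351.   32.]
side white [519. 354.   0.]
[[351.2035480723122, 0.0, 279.17745094011485], [0.0, 351.2035480723122, 205.77361871807372], [0.0, 0.0, 1.0]] [[0.41, 0.87, 0.27, 294.3], [-0.91, 0.39, 0.12, -470.9], [-0.0, -0.3, 0.95, 373.64], [0.0, 0.0, 0.0, 1.0]] [[0.913, 0.408, -0.0], [0.408, -0.913, 0.001], [0.0, -0.001, -1.0]]
```

View pics/sceneS.png

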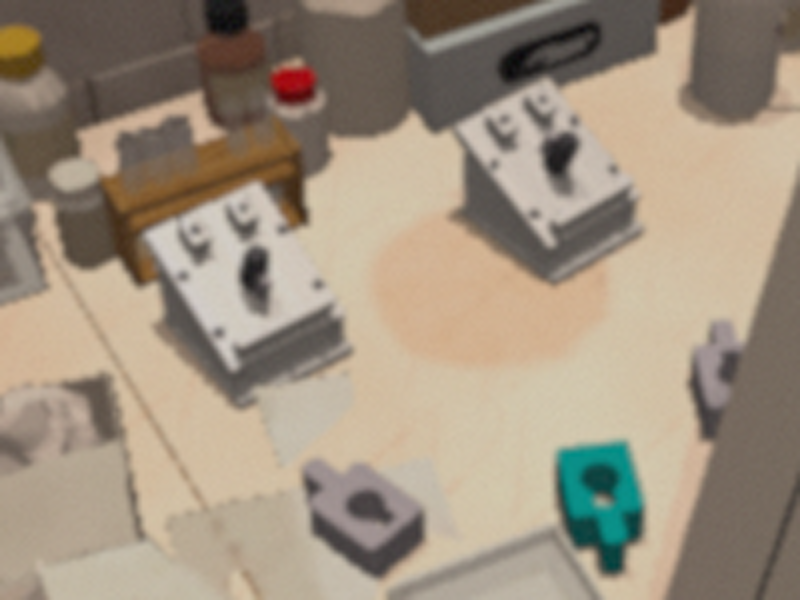

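```bash
python3 -m creep '[[[0.018,0.04,0.01,0,0,-0.035,0.0854],[0.018,0.042,0.01,0,0,-0.035,0.0854],[0.018,0.042,0.01,0,0,-0.035,0.0854],[0.018,0.042,0.01,0,0,-0.035,0.0854],[0.018,0.042,0.01,0,0,-0.035,0.0854],[0.018,0.042,0.01,0,-0.02,-0.035,0.0854],[0.018,0.042,0.01,0,-0.03,-0.035,0.0854],[0.018,0.042,0.01,0,-0.03,-0.035,0.0854],[0.018,0.042,0.01,0,-0.03,-0.035,0.0854],[0.018,0.042,0.01,0,-0.03,-0.035,0.0854],[0.018,0.042,0,0,-0.03,-0.035,0.0854],[0.018,0.042,0,0,-0.03,-0.035,0.0854],[0,0,0,0,0,0,0.0854]]]'; python3 - <<'E'
from h import *
s=st();print(s["eef_pos"],R.from_rotvec(s["tool_rot"]).as_matrix().round(3).tolist(),s["q"].round(2))
d=get_image("wrist");np.savez("w1.npz",**d);save(d,"w1.png");print(d["pose"].round(3).tolist())
E
```

```text
time_s: 1.88
eef_pos: [440.2, 2.4, 331.3]
tool_rot: [3.104, 0.005, 0.31]
wrist_force: [-0.5, 0.3, 0.1]
finger_gap: 85.5
[440.21214598   2.41165704 331.33794236] [[0.98, 0.001, 0.198], [0.006, -1.0, -0.022], [0.197, 0.023, -0.98]] [-0.2  -0.08 -0.13  1.32  0.02  2.94]
[[0.002, 0.995, 0.104, 487.322], [-1.0, 0.0, 0.023, 6.158], [0.022, -0.104, 0.994, 486.302], [0.0, 0.0, 0.0, 1.0]]
```

View pics/w1.png

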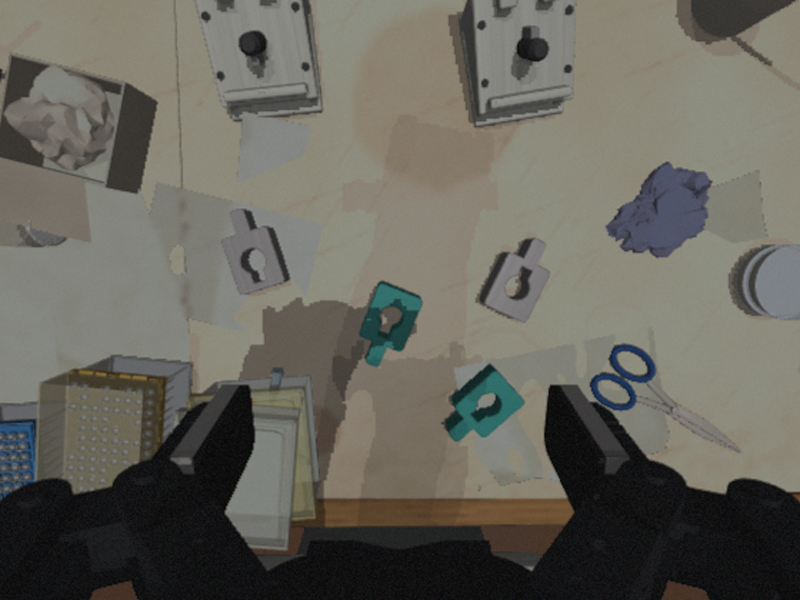

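```bash
python3 - <<'E'
from h import *
im=np.load("w1.npz")["img"][:,:,::-1]
def c(x,y): return cv2.resize(np.clip(im[y:y+75,x:x+100]*1.5,0,255).astype(np.uint8),None,fx=4,fy=4,interpolation=cv2.INTER_CUBIC)
cv2.imwrite("pics/z1.png",np.vstack([np.hstack([c(135,10),c(315,10)]),np.hstack([c(130,140),c(312,160)])]))
E
```

```text
(no output)
```

View pics/z1.png

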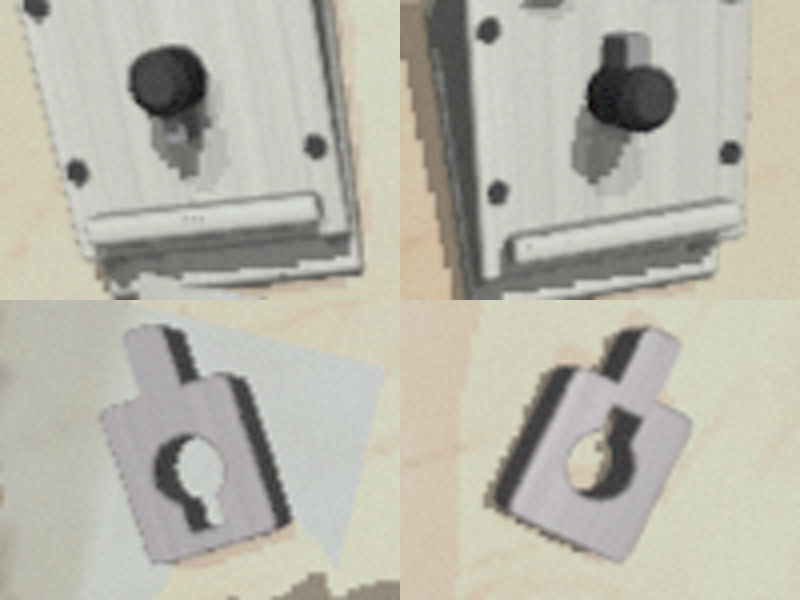

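```bash
python3 - <<'E'
from h import *
d=dict(np.load("w1.npz"))
def T(u,v,x,y,u0,v0): return x+(u-u0+.5)/4-.5, y+(v-v0+.5)/4-.5
def go(n,hub,tail,x,y,u0,v0):
    H=np.array([onz(d,*T(*p,x,y,u0,v0),30) for p in hub]); t=onz(d,*T(*tail,x,y,u0,v0),30)
    c=H.mean(0); s=(H[0]-H[1])+(H[3]-H[2]); w=(H[3]-H[0])+(H[2]-H[1])
    print(n,c.round(1),"yaw",np.arctan2(s[1],s[0]).round(3),np.arctan2(*(t-c)[1::-1]).round(3),"len",np.linalg.norm(s)/2,np.linalg.norm(w)/2,np.linalg.norm(t-c))
go("L",[(103,412),(152,563),(275,528),(228,377)],(145,330),130,140,0,300)
go("R",[(582,368),(515,515),(622,562),(692,420)],(665,335),312,160,400,300)
for n,u,v in[("A",167,75),("B",645,97)]:
    p=T(u,v,135,10,0,0) if n=="A" else T(u,v,315,10,400,0)
    print(n,[onz(d,*p,z).round() for z in (60,80)])
print(onz(d,40*.7,235*.7,0),onz(d,735*.7,10*.7,0),onz(d,780*.7,300*.7,0))
E
```

```text
L [470.  127.6  30. ] yaw 0.281 0.281 len 50.55283474107226 41.59723955878206 46.50782441133556
R [ 445.4 -113.3   30. ] yaw -0.421 -0.42 len 52.142702168280145 39.720208775653646 47.07789951901797
A [array([648., 115.,  60.]), array([641., 110.,  80.])]
B [array([ 645., -116.,   60.]), array([ 637., -110.,   80.])]
[492.54781015 335.44361584   0.        ] [ 702.9225964  -318.17460632    0.        ] [ 430.34501858 -383.54862087    0.        ]
```

```bash
python3 -m creep '[[[0,0.006,-0.006,0.012,0.1,0.17,0.0854],[0,0.006,-0.006,0.01,0.1,0.17,0.0854],[0.002,0.006,-0.006,0,0,0.171,0.0854],[0.002,0.006,-0.006,0,0,0.171,0.0854],[0.002,0.006,-0.006,0,0,0.171,0.0854],[0.002,0.006,-0.006,0,0,0.171,0.0854],[0.002,0.006,-0.006,0,0,0.171,0.0854],[0.002,0.006,-0.006,0,0,0.171,0.0854],[0.002,0.006,-0.006,0,0,0.171,0.0854],[0.002,0.006,-0.006,0,0,0.171,0.0854],[0.002,0.006,-0.006,0,0,0.171,0.0854],[0.002,0.006,-0.006,0,0,0.171,0.0854],[0.002,0.006,-0.006,0,0,0.171,0.0854],[0.002,0.006,-0.006,0,0,0.171,0.0854],[0.002,0.006,-0.006,0,0,0.171,0.0854],[0.002,0.006,-0.006,0,0,0.171,0.0854],[0,0.007,-0.006,0,0,0.171,0.0854],[0,0.008,-0.006,0,0,0.171,0.0854],[0,0.008,-0.006,0,0,0.171,0.0854],[0,0.008,-0.006,0,0,0.171,0.0854]]]'; python3 - <<'E'
from h import *
s=st();print(s["eef_pos"],R.from_rotvec(s["tool_rot"]).as_matrix().round(3).tolist(),s["q"].round(2))
d=get_image("wrist");np.savez("w2.npz",**d);save(d,"w2.png");print(d["pose"].round(3).tolist())
E
```

```text
time_s: 4.42
eef_pos: [468.4, 125.5, 211.0]
tool_rot: [0.406, -3.103, 0.046]
wrist_force: [0.8, 0.2, 0.4]
finger_gap: 85.1
[468.36389987 125.53795401 210.9837785 ] [[-0.966, -0.257, -0.008], [-0.257, 0.966, -0.03], [0.015, -0.027, -1.0]] [ 0.11  0.16 -0.15  1.26 -0.03 -0.15]
[[-0.259, -0.924, -0.282, 396.068], [0.966, -0.255, -0.048, 110.433], [-0.027, -0.284, 0.958, 354.823], [0.0, 0.0, 0.0, 1.0]]
```

View pics/w2.png

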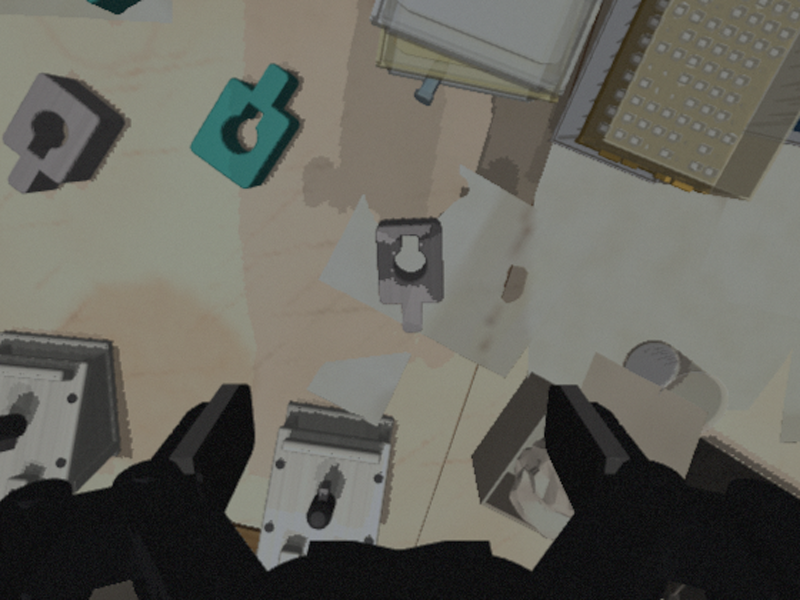

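```bash
python3 - <<'E'
from h import *
d=get_image("scene");np.savez("sc.npz",**d);e=get_image("side");np.savez("sd.npz",**e);w=np.load("w2.npz")
def c(im,x,y,g=1): return cv2.resize(np.clip(im[y:y+75,x:x+100,::-1]*g,0,255).astype(np.uint8),None,fx=4,fy=4,interpolation=cv2.INTER_CUBIC)
cv2.imwrite("pics/z2.png",np.vstack([np.hstack([c(d["img"],165,170),c(d["img"],240,140)]),np.hstack([c(w["img"],178,275,1.6),c(e["img"],305,208)])]))
E
```

```text
(no output)
```

View pics/z2.png

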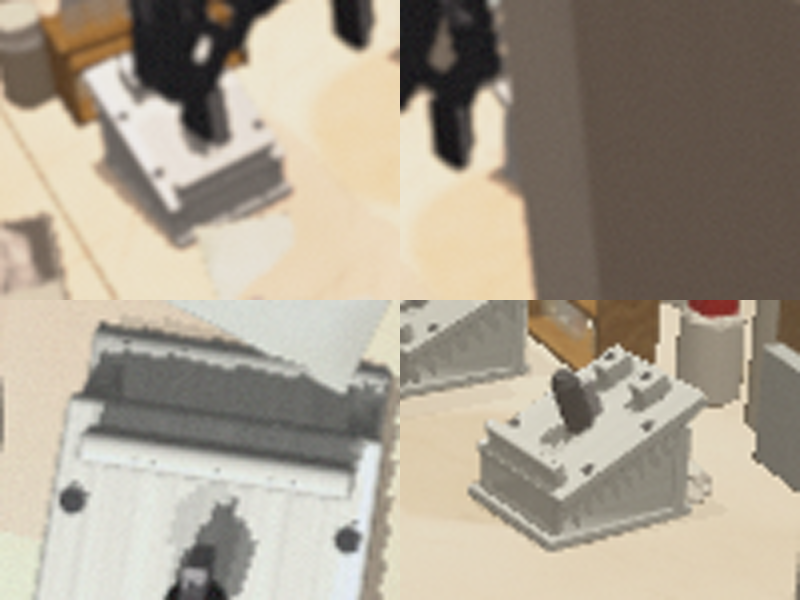

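```bash
cat > fit.py <<'E'
from h import *
from scipy.optimize import least_squares
V={"sc":dict(np.load("sc.npz")),"sd":dict(np.load("sd.npz")),"w1":dict(np.load("w1.npz")),"w2":dict(np.load("w2.npz"))}
F=lambda x,y,z=0:(x,y,z)
fl,fr,bl,br,tip=F(-54,42),F(-54,-42),F(54,42),F(54,-42),F(0,0,38)
def S(v,x,y,u0,v0): return lambda u,w:(v,x+(u-u0+.5)/4-.5,y+(w-v0+.5)/4-.5)
sc=S("sc",150,130,0,0); w1A=S("w1",135,10,0,0); w1B=S("w1",315,10,400,0); w2A=S("w2",178,275,0,300); sd=S("sd",305,208,400,300)
A=[(bl,sc(147,235)),(br,sc(257,183)),(fr,sc(345,316)),(fl,sc(228,366)),(tip,sc(257,256)),
   (tip,w1A(165,75)),(fl,w1A(85,258)),(fr,w1A(350,237)),(fl,w2A(385,442)),(fr,w2A(72,398)),(tip,("w2",319*.7,521*.7))]
B=[(bl,sc(458,125)),(br,sc(548,80)),(fr,sc(637,188)),(fl,sc(548,243)),(tip,sc(562,142)),
   (tip,w1B(647,97)),(fl,w1B(481,278)),(fr,w1B(746,237)),(fl,sd(487,424)),(fr,sd(557,497)),(br,sd(705,392)),(tip,sd(564,375))]
Rs=lambda yaw:(R.from_euler("z",yaw)*R.from_euler("y",-np.deg2rad(24)))
def fit(C,x0):
    def f(p):
        o=[]
        for q,(v,u,w) in C:
            g=2.3 if v in("sc","sd") else 1.1
            o+=list((proj(V[v],Rs(p[3]).apply(q)+p[:3])[0]-[u,w])*g)
        return o
    r=least_squares(f,x0,loss="soft_l1",f_scale=2)
    return r.x,np.reshape(f(r.x),(-1,2)),np.sqrt(np.diag(np.linalg.inv(r.jac.T@r.jac)))
if __name__=="__main__":
    for n,C,x0 in(("A",A,[655,115,40,.1]),("B",B,[655,-115,40,.1])):
        x,e,s=fit(C,x0); print(n,x.round(3),s.round(2)); print([(c[1][0],*np.round(q,1)) for c,q in zip(C,e)])
E
python3 fit.py
```

```text
A [6.57588e+02 1.13619e+02 5.02450e+01 9.00000e-02] [0.88 0.54 1.28 0.01]
[('sc', np.float64(-2.0), np.float64(0.4)), ('sc', np.float64(2.0), np.float64(1.0)), ('sc', np.float64(1.0), np.float64(1.8)), ('sc', np.float64(1.0), np.float64(5.7)), ('sc', np.float64(-2.9), np.float64(-3.7)), ('w1', np.float64(-2.8), np.float64(-3.7)), ('w1', np.float64(-0.3), np.float64(0.4)), ('w1', np.float64(0.4), np.float64(-0.1)), ('w2', np.float64(-0.3), np.float64(-0.8)), ('w2', np.float64(-0.2), np.float64(-3.0)), ('w2', np.float64(-2.8), np.float64(3.2))]
B [ 6.53162e+02 -1.06893e+02  5.46320e+01  1.50000e-01] [0.62 0.53 0.65 0.01]
[('sc', np.float64(-3.2), np.float64(0.3)), ('sc', np.float64(0.1), np.float64(-1.2)), ('sc', np.float64(2.7), np.float64(5.4)), ('sc', np.float64(-0.4), np.float64(4.2)), ('sc', np.float64(0.9), np.float64(-5.9)), ('w1', np.float64(1.2), np.float64(-4.4)), ('w1', np.float64(-0.9), np.float64(1.5)), ('w1', np.float64(-1.2), np.float64(2.0)), ('sd', np.float64(-6.3), np.float64(9.3)), ('sd', np.float64(0.4), np.float64(0.1)), ('sd', np.float64(1.5), np.float64(-0.5)), ('sd', np.float64(3.8), np.float64(-5.8))]
```

```bash
cat > fit2.py <<'E'
from fit import *
b1,b2=F(-34,0,14),F(-42,0,14)
A=[c for c in A if c[0]!=tip]+[(tip,sc(257,256)),(tip,w1A(167,80)),(tip,("w2",319*.7,521*.7)),(b1,w1A(205,205)),(b2,w1A(205,228)),(b2,w2A(220,452)),(b1,w2A(216,478)),("sl",w1A(77,172)),("sr",w1A(316,146)),("sl",w2A(348,540)),("sr",w2A(72,499))]
B=[c for c in B if c[0]!=tip]+[(tip,sc(562,142)),(tip,w1B(648,99)),(b1,w1B(624,220)),(b2,w1B(628,242)),("sl",w1B(497,191)),("sr",w1B(731,152)),("sl",sd(515,423)),("sr",sd(588,470)),(tip,sd(564,375))]
def model(p):
    o=[]
    for k,C in((0,A),(4,B)):
        for q,(v,u,w) in C:
            if q=="sl":q=(p[8],p[9],0)
            if q=="sr":q=(p[8],-p[9],0)
            g=1.5 if v in("sc","sd") else 1.1
            o+=list((proj(V[v],Rs(p[k+3]).apply(q)+p[k:k+3])[0]-[u,w])*g)
    return o
r=least_squares(model,[655,115,45,.1,655,-110,45,.1,-25,35],loss="soft_l1",f_scale=1.5)
print(r.x.round(2),np.sqrt(np.diag(np.linalg.inv(r.jac.T@r.jac))).round(2))
for (q,c),e in zip(A+B,np.reshape(model(r.x),(-1,2)).round(1)): print(q,c[0],e)
E
python3 fit2.py
```

```text
[ 6.5458e+02  1.1411e+02  5.0740e+01  1.0000e-01  6.5135e+02 -1.0738e+02
  5.3960e+01  1.6000e-01 -2.5220e+01  3.6360e+01] [0.98 0.49 1.34 0.01 0.65 0.55 0.86 0.01 0.63 0.46]
(54, 42, 0) sc [-1.2  1.5]
(54, -42, 0) sc [1.3 1.5]
(-54, -42, 0) sc [1.3 1.8]
(-54, 42, 0) sc [1.6 4.8]
(-54, 42, 0) w1 [-0.2  3.4]
(-54, -42, 0) w1 [0.5 2. ]
(-54, 42, 0) w2 [ 0.5 -3.6]
(-54, -42, 0) w2 [ 0.1 -4.9]
(0, 0, 38) sc [-1.3 -1.5]
(0, 0, 38) w1 [-3.7 -2.1]
(0, 0, 38) w2 [-1.8  0.9]
(-34, 0, 14) w1 [-2.4 -2.7]
(-42, 0, 14) w1 [-0.8 -1.2]
(-42, 0, 14) w2 [-0.8  2.4]
(-34, 0, 14) w2 [-1.2  4.1]
sl w1 [ 0.4 -0.7]
sr w1 [0.5 0. ]
sl w2 [ 0.  -0.7]
sr w2 [ 0.3 -1.1]
(54, 42, 0) sc [-1.4  1.2]
(54, -42, 0) sc [ 0.4 -0.1]
(-54, -42, 0) sc [2.6 4. ]
(-54, 42, 0) sc [1.  3.5]
(-54, 42, 0) w1 [-0.1  3.6]
(-54, -42, 0) w1 [-0.7  3.3]
(-54, 42, 0) sd [-5.2  7. ]
(-54, -42, 0) sd [-0.3  0.9]
(54, -42, 0) sd [0.  0.2]
(0, 0, 38) sc [ 1.5 -3.1]
(0, 0, 38) w1 [ 1.3 -2.8]
(-34, 0, 14) w1 [ 0.5 -3. ]
(-42, 0, 14) w1 [-0.6 -1.4]
sl w1 [-0.9 -0.1]
sr w1 [-0.6  0.3]
sl sd [ 0.8 -1.5]
sr sd [ 1.  -1.3]
(0, 0, 38) sd [ 1.5 -3.1]
```

```bash
sed -i 's/^def model/A=[c for c in A if c[0] not in (fl,fr)];B=[c for c in B if c[0] not in (fl,fr)]\ndef model/' fit2.py; python3 fit2.py; python3 - <<'E'
from h import *
# collar L in w2 : hub corners top face, tail
d=dict(np.load("w2.npz"))
for z in(0,30): print(z,[onz(d,u*.7,v*.7,z).round(1).tolist() for u,v in[(376,236),(442,236),(378,302),(442,302),(412,331)]])
E
```

```text
[ 6.5231e+02  1.1402e+02  5.0930e+01  1.1000e-01  6.4967e+02 -1.0772e+02
  5.1800e+01  1.7000e-01 -2.3150e+01  3.6290e+01] [0.83 0.48 1.39 0.01 0.56 0.6  0.96 0.01 0.53 0.45]
(54, 42, 0) sc [-0.7  2.3]
(54, -42, 0) sc [1.6 2.1]
(0, 0, 38) sc [-0.6 -0.9]
(0, 0, 38) w1 [-3.5  0.2]
(0, 0, 38) w2 [-1.5 -1.1]
(-34, 0, 14) w1 [-2.  -0.6]
(-42, 0, 14) w1 [-0.4  0.8]
(-42, 0, 14) w2 [-0.8  0.3]
(-34, 0, 14) w2 [-1.1  2.1]
sl w1 [ 0.2 -0.4]
sr w1 [ 0.3 -0.2]
sl w2 [-0.  -0.6]
sr w2 [ 0.1 -0.5]
(54, 42, 0) sc [-0.8  2.8]
(54, -42, 0) sc [0.7 1.3]
(54, -42, 0) sd [-0.9  1.6]
(0, 0, 38) sc [ 2.2 -1.7]
(0, 0, 38) w1 [ 1.1 -0.2]
(-34, 0, 14) w1 [ 0.5 -0.9]
(-42, 0, 14) w1 [-0.5  0.7]
sl w1 [-0.8  0.4]
sr w1 [-0.9  0.3]
sl sd [ 0.9 -0.6]
sr sd [ 1.3 -0.5]
(0, 0, 38) sd [ 0.6 -1.5]
0 [[462.9, 101.5, 0.0], [450.5, 146.9, 0.0], [510.4, 115.1, 0.0], [497.8, 160.8, 0.0], [525.8, 145.5, 0.0]]
30 [[457.3, 102.2, 30.0], [445.9, 143.8, 30.0], [500.8, 114.7, 30.0], [489.2, 156.5, 30.0], [514.8, 142.5, 30.0]]
```

```bash
python3 -m creep '[[[0.001,0.003,-0.035,0.03,-0.008,0.023,0.0854],[0,0,-0.045,0,0,0,0.0854],[0,0,-0.045,0,0,0,0.0854],[0,0,-0.04,0,0,0,0.0854],[0,0,-0.025,0,0,0,0.0854],[0,0,-0.015,0,0,0,0.0854],[0,0,0,0,0,0,0.0854]]]'; python3 - <<'E'
from h import *
s=st();print(R.from_rotvec(s["tool_rot"]).as_matrix().round(3).tolist())
E
python3 -m creep '[[[0,0,0,0,0,0,0.04],[0,0,0,0,0,0,0.03],[0,0,0,0,0,0,0.03],[0,0,0,0,0,0,0.03],[0,0,0,0,0,0,0.03],[0,0,0,0,0,0,0.03]]]'
```

```text
time_s: 5.45
eef_pos: [468.9, 128.8, 5.6]
tool_rot: [0.43, -3.111, 0.001]
wrist_force: [0.3, -0.3, 0.4]
finger_gap: 85.5
[[-0.962, -0.271, -0.001], [-0.271, 0.962, -0.001], [0.001, -0.0, -1.0]]
time_s: 6.2
eef_pos: [469.8, 129.7, 7.3]
tool_rot: [-0.436, 3.108, -0.001]
wrist_force: [-1.3, -0.6, 6.0]
finger_gap: 42.7
```

```bash
cat >> h.py <<'E'
Rs=lambda yaw:(R.from_euler("z",yaw)*R.from_euler("y",-np.deg2rad(24)))
def plan(foot,yaw,h,off=(0,0,7.3)):
    "TCP shift (m) and world rotvec to hold collar h mm above the deck; off = TCP in collar frame"
    s=st(); Rt=Rs(yaw)*R.from_matrix(np.diag([-1,1,-1.])); t=np.array(foot)+Rs(yaw).apply(np.array(off)+[0,0,h])
    dr=(Rt*R.from_rotvec(s["tool_rot"]).inv()).as_rotvec()
    print("t",s["time_s"],"target",t.round(1),"shift mm",(t-s["eef_pos"]).round(2),"rot",dr.round(4),"gap",round(s["finger_gap"],1),"F",s["wrist_force"].round(1),"q",s["q"].round(2))
    # where is the collar now relative to the stand
    p=Rs(yaw).inv().apply(s["eef_pos"]-np.array(foot))-off; print("in stand frame",p.round(2))
fA=((652.3,113.5,51.),.11); fB=((649.7,-107.7,51.8),.17)
E
python3 -c "
from h import *
plan(*fA,60)"
```

```text
t 6.2 target [625.1 110.5 112.5] shift mm [155.32 -19.2  105.17] rot [ 0.0817 -0.4086 -0.166 ] gap 42.7 F [-1.3 -0.6  6. ] q [ 0.1   0.33 -0.51  0.73 -0.   -0.18]
in stand frame [-181.89   36.14   25.86]
```

```bash
python3 -m creep '[[[0,0,0.03,0,0,0,0.03],[0,0,0.05,0,0,0,0.03],[0,0,0.05,0.01,-0.051,-0.02,0.03],[0.01,-0.002,0.03,0.01,-0.051,-0.02,0.03],[0.015,-0.002,0,0.01,-0.051,-0.021,0.03],[0.015,-0.002,0,0.01,-0.051,-0.021,0.03],[0.015,-0.002,0,0.01,-0.051,-0.021,0.03],[0.015,-0.002,0,0.01,-0.051,-0.021,0.03],[0.01,-0.002,0,0.01,-0.051,-0.021,0.03],[0,0,0,0.01,-0.051,-0.021,0.03],[0,0,0,0,0,0,0.03],[0,0,0,0,0,0,0.03]]]'; python3 - <<'E'
from h import *
plan(*fA,60)
d=get_image("wrist");np.savez("w3.npz",**d)
im=cv2.resize(np.clip(d["img"][120:420,80:480,::-1]*1.5,0,255).astype(np.uint8),None,fx=2,fy=2,interpolation=cv2.INTER_CUBIC);cv2.imwrite("pics/w3.png",im)
E
```

```text
time_s: 7.7
eef_pos: [549.2, 117.8, 166.7]
tool_rot: [-0.151, 2.722, 0.03]
wrist_force: [0.3, -0.2, -0.7]
finger_gap: 42.8
t 7.7 target [625.1 110.5 112.5] shift mm [ 75.86  -7.32 -54.24] rot [ 0.0018 -0.0028 -0.0007] gap 42.8 F [ 0.3 -0.2 -0.7] q [ 0.05  0.07 -0.48  0.61  0.02 -0.06]
in stand frame [-46.09  15.6  139.89]
```

View pics/w3.png

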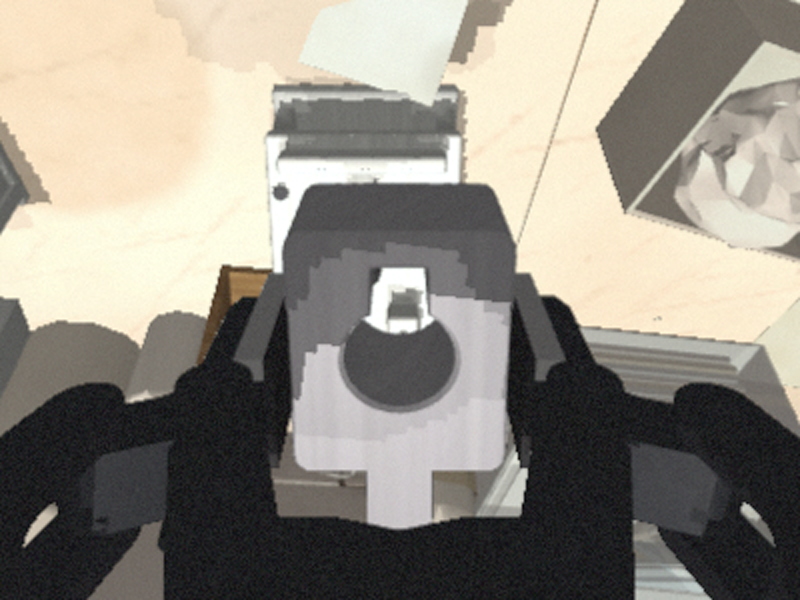

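```bash
python3 - <<'E'
from h import *
d=dict(np.load("w3.npz")); s=st()
Rt=R.from_rotvec(s["tool_rot"]); Rc=Rt*R.from_matrix(np.diag([-1,1,-1.])); T=s["eef_pos"]
n=Rc.apply([0,0,1]); P0=T+n*22.7
for nm,x,y in[("bore",401,358),("tailend",402,526),("hubfrontL",293,235),("hubfrontR",513,235),("hubbackL",300,469),("hubbackR",505,469),("boreL",343,358),("boreR",459,358)]:
    o,r=ray(d,80+x/2,120+y/2); p=o+r*((P0-o)@n)/(r@n); print(nm,Rc.inv().apply(p-T).round(1))
f,y=fA
for q in[(-54,42,0),(-54,-42,0),(-42,0,14),(-34,0,14),(-23.2,-36.3,0),(-16,0,24)]:
    print(q,((proj(d,Rs(y).apply(q)+f)[0]-[80,120])*2).round())
E
```

```text
bore [-0.4  0.8 22.7]
tailend [40.5  1.1 22.7]
hubfrontL [-26.3 -19.1  22.7]
hubfrontR [-26.3  21.4  22.7]
hubbackL [ 25.8 -19.9  22.7]
hubbackR [25.8 22.4 22.7]
boreL [ -0.4 -10.5  22.7]
boreR [-0.4 12.2 22.7]
(-54, 42, 0) [460. 121.]
(-54, -42, 0) [262. 121.]
(-42, 0, 14) [360. 158.]
(-34, 0, 14) [360. 176.]
(-23.2, -36.3, 0) [279. 190.]
(-16, 0, 24) [359. 226.]
```

```bash
sed -i 's/652.3,113.5,51/652.3,112.9,51/' h.py; python3 -c "
from h import *
plan(*fA,46)"
```

```text
t 7.75 target [630.8 110.5  99.7] shift mm [ 81.33  -7.27 -66.99] rot [ 0.0018 -0.0027 -0.0005] gap 42.7 F [ 0.4  0.1 -1.5] q [ 0.05  0.07 -0.48  0.61  0.02 -0.06]
in stand frame [-45.88  16.15 139.75]
```

```bash
python3 -m creep '[[[0.01,-0.002,-0.004,0.002,-0.003,0,0.03],[0.02,-0.002,-0.01,0,0,0,0.03],[0.02,-0.002,-0.014,0,0,0,0.03],[0.016,-0.001,-0.018,0,0,0,0.03],[0.01,0,-0.014,0,0,0,0.03],[0.005,0,-0.007,0,0,0,0.03],[0,0,0,0,0,0,0.03],[0,0,0,0,0,0,0.03]]]'; python3 - <<'E'
from h import *
plan(*fA,46)
d=get_image("wrist");np.savez("w4.npz",**d)
im=cv2.resize(np.clip(d["img"][180:390,140:420,::-1]*1.5,0,255).astype(np.uint8),None,fx=2.8,fy=2.8,interpolation=cv2.INTER_CUBIC);cv2.imwrite("pics/w4.png",im)
E
```

```text
time_s: 8.75
eef_pos: [630.1, 110.9, 99.9]
tool_rot: [-0.15, 2.718, 0.032]
wrist_force: [0.5, -0.0, -1.1]
finger_gap: 42.7
t 8.75 target [630.8 110.5  99.7] shift mm [ 0.67 -0.36 -0.17] rot [-0.0004  0.0011 -0.0004] gap 42.7 F [ 0.5 -0.  -1.1] q [ 0.03  0.25 -0.44  0.46  0.03 -0.08]
in stand frame [-0.5   0.43 46.41]
```

View pics/w4.png

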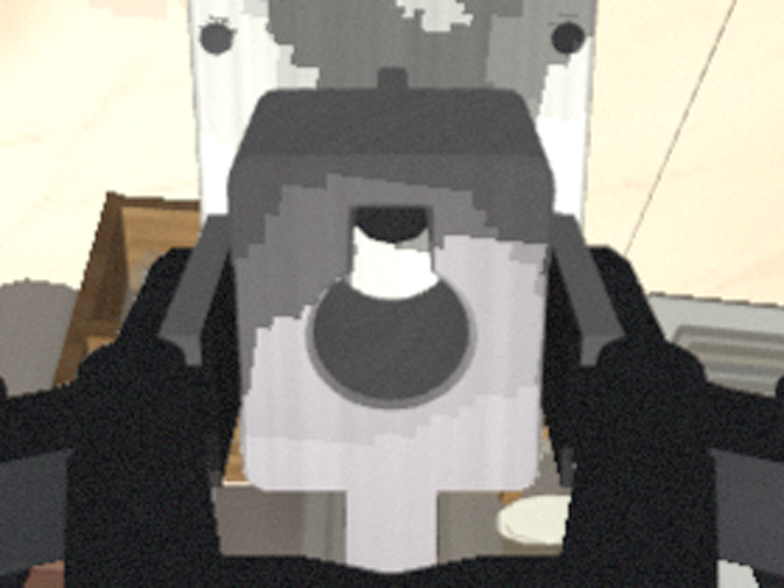

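```bash
python3 - <<'E'
from h import *
d=dict(np.load("w4.npz")); f,y=fA
for q in[(5,0,38),(8.5,0,32),(-16,0,24),(-23.2,36.3,0),(-23.2,-36.3,0)]: print(q,((proj(d,Rs(y).apply(q)+f)[0]-[140,180])*2.8).round())
s=st();Rc=R.from_rotvec(s["tool_rot"])*R.from_matrix(np.diag([-1,1,-1.]));
for q in[(-27,0,22.7),(27,0,22.7),(-11,0,22.7),(11,0,22.7),(-19.5,0,22.7),(-27,0,-7.3)]: print(q,((proj(d,Rc.apply(q)+s["eef_pos"])[0]-[140,180])*2.8).round())
E
```

```text
(5, 0, 38) [386. 242.]
(8.5, 0, 32) [386. 244.]
(-16, 0, 24) [386. 105.]
(-23.2, 36.3, 0) [562.  34.]
(-23.2, -36.3, 0) [210.  33.]
(-27, 0, 22.7) [388. 156.]
(27, 0, 22.7) [388. 496.]
(-11, 0, 22.7) [388. 266.]
(11, 0, 22.7) [388. 404.]
(-19.5, 0, 22.7) [388. 209.]
(-27, 0, -7.3) [388.  85.]
```

```bash
python3 -m creep '[[[0.0011,0.0001,0.0005,0,0,0,0.03],[0.0024,0.0003,-0.0055,0,0,0,0.03],[0.0024,0.0003,-0.0055,0,0,0,0.03],[0.0024,0.0003,-0.0055,0,0,0,0.03],[0,0,0,0,0,0,0.03]]]'; python3 -c "
from h import *
plan(*fA,28)"
```

```text
time_s: 9.43
eef_pos: [638.3, 111.7, 82.4]
tool_rot: [-0.15, 2.72, 0.032]
wrist_force: [-0.2, 0.4, -1.0]
finger_gap: 43.1
t 9.425 target [638.  111.3  83.2] shift mm [-0.26 -0.41  0.86] rot [-0.0003 -0.0008 -0.0002] gap 43.1 F [-0.2  0.4 -1. ] q [ 0.03  0.28 -0.45  0.42  0.03 -0.07]
in stand frame [-0.08  0.38 27.09]
```

```bash
python3 -m creep '[[[0.001,0.0002,-0.0025,0,0,0,0.03],[0.002,0.0002,-0.0037,0,0,0,0.03],[0.002,0.0002,-0.0037,0,0,0,0.03],[0,0,0,0,0,0,0.03]]]'; python3 -c "
from h import *
plan(*fA,4)"
```

```text
time_s: 9.93
eef_pos: [643.4, 112.3, 72.9]
tool_rot: [-0.15, 2.719, 0.032]
wrist_force: [0.1, 0.5, -0.9]
finger_gap: 42.8
t 9.925 target [647.7 112.4  61.3] shift mm [  4.34   0.05 -11.59] rot [-0.0003 -0.0001 -0.0002] gap 42.8 F [ 0.1  0.5 -0.9] q [ 0.03  0.3  -0.45  0.4   0.03 -0.07]
in stand frame [ 0.77  0.43 16.34]
```

```bash
python3 -m creep '[[[0.0014,0.0001,-0.0035,0,0,0,0.03],[0.0016,0.0002,-0.0037,0,0,0,0.03],[0.0012,0.0001,-0.0028,0,0,0,0.03],[0,0,0,0,0,0,0.03]]]'; python3 -c "
from h import *
plan(*fA,0)"
```

```text
time_s: 10.42
eef_pos: [647.6, 112.7, 63.0]
tool_rot: [-0.15, 2.719, 0.032]
wrist_force: [-0.7, 0.3, -1.4]
finger_gap: 42.9
t 10.425 target [649.3 112.6  57.7] shift mm [ 1.78 -0.16 -5.3 ] rot [-0.0003 -0.0001 -0.0002] gap 42.9 F [-0.7  0.3 -1.4] q [ 0.03  0.32 -0.45  0.38  0.03 -0.07]
in stand frame [0.55 0.36 5.55]
```

```bash
python3 -m creep '[[[0.0008,0.0001,-0.0018,0,0,0,0.03],[0.0004,0,-0.0009,0,0,0,0.03],[0.0004,0,-0.0009,0,0,0,0.03],[0,0,0,0,0,0,0.03]]]'; python3 -c "
from h import *
plan(*fA,0)"
```

```text
time_s: 10.92
eef_pos: [649.3, 112.8, 59.8]
tool_rot: [-0.15, 2.718, 0.032]
wrist_force: [-0.7, -0.1, -0.8]
finger_gap: 42.9
t 10.925 target [649.3 112.6  57.7] shift mm [ 0.06 -0.27 -2.09] rot [-0.0003  0.0005 -0.0002] gap 42.9 F [-0.7 -0.1 -0.8] q [ 0.03  0.33 -0.45  0.37  0.03 -0.07]
in stand frame [0.83 0.28 1.92]
```

```bash
python3 -m creep '[[[0.0004,0,-0.001,0,0,0,0.03],[0,0,0,0,0,0,0.03]]]';python3 -m creep '[[[0.0004,0,-0.001,0,0,0,0.03],[0,0,0,0,0,0,0.03]]]';python3 -c "
from h import *
plan(*fA,0)"
```

```text
time_s: 11.18
eef_pos: [649.4, 112.9, 59.6]
tool_rot: [-0.15, 2.718, 0.032]
wrist_force: [-8.1, -1.2, 9.1]
finger_gap: 43.0
time_s: 11.42
eef_pos: [649.4, 112.9, 59.6]
tool_rot: [-0.15, 2.717, 0.032]
wrist_force: [-16.3, -1.6, 20.9]
finger_gap: 43.0
t 11.425 target [649.3 112.6  57.7] shift mm [-0.08 -0.31 -1.95] rot [-0.0001  0.0017 -0.0003] gap 43.0 F [-16.3  -1.6  20.9] q [ 0.03  0.33 -0.46  0.37  0.03 -0.07]
in stand frame [0.9  0.3  1.74]
```

```bash
python3 -m creep '[[[-0.0004,0,0.001,0,0,0,0.03],[0,0,0,0,0,0,0.05],[0,0,0,0,0,0,0.065],[0,0,0,0,0,0,0.075],[0,0,0,0,0,0,0.075]]]'; python3 -m creep '[[[-0.004,-0.0004,0.009,0,0,0,0.075],[-0.01,-0.001,0.023,0,0,0,0.075],[-0.016,-0.0018,0.036,0,0,0,0.075],[-0.016,-0.0018,0.036,0,0,0,0.075],[-0.01,0,0.02,0,0,0,0.075],[0,0,0,0,0,0,0.075],[0,0,0,0,0,0,0.0854]]]'; python3 - <<'E'
from h import *
plan(*fA,0)
d=get_image("wrist");np.savez("w5.npz",**d)
im=cv2.resize(np.clip(d["img"][120:420,80:480,::-1]*1.5,0,255).astype(np.uint8),None,fx=2,fy=2,interpolation=cv2.INTER_CUBIC);cv2.imwrite("pics/w5.png",im)
E
```

```text
time_s: 12.05
eef_pos: [649.7, 112.9, 58.6]
tool_rot: [-0.15, 2.719, 0.032]
wrist_force: [0.2, 0.6, 0.1]
finger_gap: 74.9
time_s: 12.92
eef_pos: [593.5, 107.8, 182.3]
tool_rot: [-0.15, 2.719, 0.032]
wrist_force: [0.3, -0.5, -0.3]
finger_gap: 85.2
t 12.925 target [649.3 112.6  57.7] shift mm [  55.87    4.76 -124.6 ] rot [-0.0003  0.0001 -0.0002] gap 85.2 F [ 0.3 -0.5 -0.3] q [ 0.02  0.12 -0.37  0.66  0.04 -0.08]
in stand frame [ -0.52   1.4  136.63]
```

View pics/w5.png

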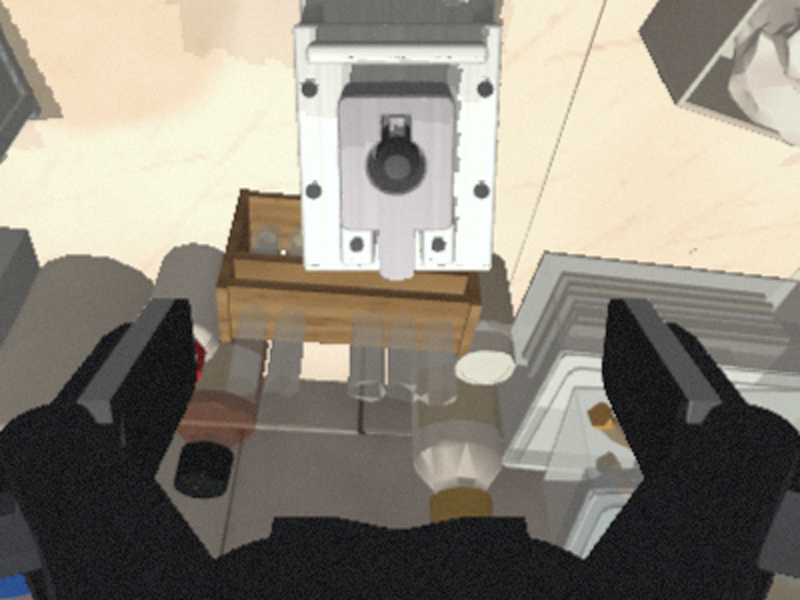

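```bash
python3 - <<'E'
from h import *
d=dict(np.load("w5.npz")); f,y=fA
P=lambda q:((proj(d,Rs(y).apply(q)+f)[0]-[80,120])*2).round(1)
print("screws obs 310,89 485,89",P((-23.2,-36.3,0)),P((-23.2,36.3,0)))
print("bar back edge/front obs y~61,45",P((-34,0,14)),P((-42,0,14)), "tip obs 397,167",P((0,0,38)))
for h in(0,2,4,8): print(h,"hub front obs 397,97",P((-27,0,30+h)),"back 230",P((27,0,30+h)),"sides obs 340..455 mid",P((0,-22,30+h)),P((0,22,30+h)),"tail obs 279",P((48,0,30+h)))
E
```

```text
screws obs 310,89 485,89 [305.7  86.8] [482.  87.]
bar back edge/front obs y~61,45 [393.6  66. ] [393.6  45.2] tip obs 397,167 [393.4 167.9]
0 hub front obs 397,97 [393.4  91.7] back 230 [393.6 227.6] sides obs 340..455 mid [335.8 161.7] [451.2 161.8] tail obs 279 [393.6 276.3]
2 hub front obs 397,97 [393.4  92.7] back 230 [393.5 229.6] sides obs 340..455 mid [335.3 163.2] [451.6 163.3] tail obs 279 [393.6 278.5]
4 hub front obs 397,97 [393.4  93.8] back 230 [393.5 231.5] sides obs 340..455 mid [334.9 164.7] [452.  164.8] tail obs 279 [393.6 280.8]
8 hub front obs 397,97 [393.3  95.9] back 230 [393.5 235.5] sides obs 340..455 mid [333.9 167.9] [452.8 167.9] tail obs 279 [393.5 285.4]
```

```bash
python3 - <<'E'
from h import *
s=st(); Rt=R.from_euler("z",-.42)*R.from_matrix(np.diag([-1,1,-1.]))
print((Rt*R.from_rotvec(s["tool_rot"]).inv()).as_rotvec().round(4), np.array([445.4,-113.3,9])-s["eef_pos"])
E
```

```text
[ 0.0649  0.4179 -0.5223] [-148.02185668 -221.10781256 -172.75687153]
```

```bash
python3 -m creep '[[[-0.012,-0.014,0,0.0065,0.0418,-0.0522,0.0854],[-0.015,-0.024,0,0.0065,0.0418,-0.0522,0.0854],[-0.016,-0.024,0,0.0065,0.0418,-0.0522,0.0854],[-0.016,-0.024,0,0.0065,0.0418,-0.0522,0.0854],[-0.016,-0.024,0,0.0065,0.0418,-0.0522,0.0854],[-0.016,-0.024,-0.005,0.0065,0.0418,-0.0522,0.0854],[-0.016,-0.024,-0.01,0.0065,0.0418,-0.0522,0.0854],[-0.016,-0.024,-0.01,0.0065,0.0418,-0.0522,0.0854],[-0.013,-0.024,-0.01,0.0065,0.0418,-0.0522,0.0854],[-0.012,-0.015,-0.01,0.0065,0.0418,-0.0522,0.0854],[0,0,0,0,0,0,0.0854],[0,0,0,0,0,0,0.0854]]]'; python3 - <<'E'
from h import *
s=st();print(R.from_rotvec(s["tool_rot"]).as_matrix().round(3).tolist())
Rt=R.from_euler("z",-.42)*R.from_matrix(np.diag([-1,1,-1.]))
print((Rt*R.from_rotvec(s["tool_rot"]).inv()).as_rotvec().round(4), np.array([445.4,-113.3,9])-s["eef_pos"])
d=get_image("wrist");np.savez("w6.npz",**d);save(d,"w6.png")
E
```

```text
time_s: 14.48
eef_pos: [445.9, -112.8, 137.6]
tool_rot: [0.653, 3.072, 0.0]
wrist_force: [1.9, 0.6, 0.7]
finger_gap: 85.3
[[-0.914, 0.407, 0.001], [0.407, 0.914, -0.0], [-0.001, 0.0, -1.0]]
[ 0.0001  0.0013 -0.0011] [  -0.50092711   -0.51535629 -128.59448701]
```

View pics/w6.png

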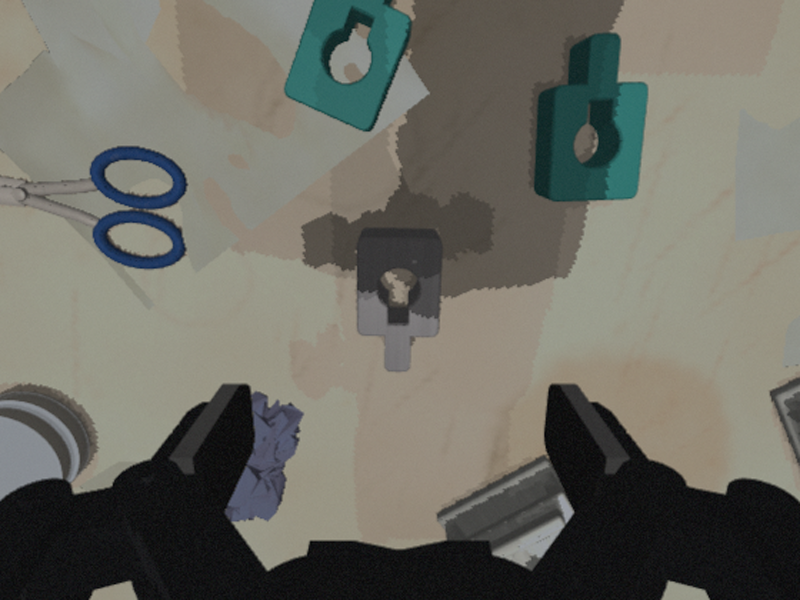

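```bash
python3 - <<'E'
from h import *
d=dict(np.load("w6.npz"));s=st();Rc=R.from_rotvec(s["tool_rot"])*R.from_matrix(np.diag([-1,1,-1.]))
for n,u,v in[("tailend48",397,371),("hubback27",398,336),("sideL",357,300),("sideR",440,300)]: print(n,Rc.inv().apply(onz(d,u*.7,v*.7,30)-s["eef_pos"]).round(1))
E
```

```text
tailend48 [  46.7   -0.6 -108. ]
hubback27 [ 2.600e+01 -1.000e-01 -1.079e+02]
sideL [   5.6  -21.6 -107.9]
sideR [   5.6   22.  -107.9]
```

```bash
python3 -m creep '[[[-0.0011,0.0005,-0.03,0,0.001,-0.001,0.0854],[0,0,-0.04,0,0,0,0.0854],[0,0,-0.03,0,0,0,0.0854],[0,0,-0.02,0,0,0,0.0854],[0,0,-0.008,0,0,0,0.0854],[0,0,0,0,0,0,0.0854],[0,0,0,0,0,0,0.06]]]'; python3 -m creep '[[[0,0,0,0,0,0,0.03],[0,0,0,0,0,0,0.03],[0,0,0,0,0,0,0.03],[0,0,0,0,0,0,0.03],[0,0,0,0,0,0,0.03]]]'; python3 -c "
from h import *
plan(*fB,90,(0,0,9))"
```

```text
time_s: 15.4
eef_pos: [445.2, -112.7, 10.6]
tool_rot: [0.655, 3.071, -0.001]
wrist_force: [0.4, -0.5, -0.6]
finger_gap: 69.9
time_s: 16.02
eef_pos: [445.0, -112.8, 10.7]
tool_rot: [0.656, 3.071, -0.001]
wrist_force: [-0.6, 1.9, 7.4]
finger_gap: 43.1
t 16.025 target [ 610.  -114.5  142.2] shift mm [165.    -1.7  131.58] rot [-0.0527 -0.4197  0.5821] gap 43.1 F [-0.6  1.9  7.4] q [-0.43  0.29 -0.56  0.72 -0.   -0.01]
in stand frame [-201.82   29.59   35.82]
```

```bash
python3 -m creep '[[[0,0,0.03,0,0,0,0.03],[0,0,0.05,0,0,0,0.03],[0,0,0.05,-0.005,-0.042,0.058,0.03],[0.01,0,0.03,-0.005,-0.042,0.058,0.03],[0.015,0,0,-0.005,-0.042,0.058,0.03],[0.02,0,0,-0.006,-0.042,0.058,0.03],[0.02,0,0,-0.006,-0.042,0.058,0.03],[0.02,0,0,-0.006,-0.042,0.058,0.03],[0.02,0,0,-0.005,-0.042,0.058,0.03],[0.02,0,0,-0.005,-0.042,0.058,0.03],[0.02,0,-0.01,-0.005,-0.042,0.058,0.03],[0.015,0,-0.01,-0.005,-0.042,0.058,0.03],[0,0,0,0,0,0,0.03],[0,0,0,0,0,0,0.03]]]'; sed -i 's/off=(0,0,7.3)/off=(0,0,10.7)/' h.py; python3 -c "
from h import *
plan(*fB,47)"
```

```text
time_s: 17.77
eef_pos: [604.1, -112.7, 150.1]
tool_rot: [-0.227, 2.716, 0.048]
wrist_force: [0.7, -0.8, -1.4]
finger_gap: 42.5
t 17.775 target [ 626.6 -111.7  104.5] shift mm [ 22.42   1.02 -45.61] rot [ 0.0001 -0.0021  0.0035] gap 42.5 F [ 0.7 -0.8 -1.4] q [-0.43  0.19 -0.37  0.66  0.23 -0.56]
in stand frame [-1.79  2.79 97.72]
```

```bash
python3 -m creep '[[[0.003,0,-0.006,0,-0.002,0.0035,0.03],[0.007,0.001,-0.014,0,0,0,0.03],[0.007,0,-0.014,0,0,0,0.03],[0.005,0,-0.011,0,0,0,0.03],[0,0,0,0,0,0,0.03],[0,0,0,0,0,0,0.03]]]'; python3 - <<'E'
from h import *
plan(*fB,46)
d=get_image("wrist");np.savez("w7.npz",**d)
im=cv2.resize(np.clip(d["img"][180:390,140:420,::-1]*1.5,0,255).astype(np.uint8),None,fx=2.8,fy=2.8,interpolation=cv2.INTER_CUBIC);cv2.imwrite("pics/w7.png",im)
f,y=fB
P=lambda q:((q-[140,180])*2.8).round()
for q in[(5,0,38),(16,0,24),(-34,0,14),(-23.2,36.3,0),(-23.2,-36.3,0)]: print(q,P(proj(d,Rs(y).apply(q)+f)[0]))
s=st();Rc=R.from_rotvec(s["tool_rot"])*R.from_matrix(np.diag([-1,1,-1.]));o=np.array([0,0,10.7])
for q in[(-27,0,30),(27,0,30),(-11,0,30),(11,0,30),(19.5,0,30),(-27,0,0)]: print(q,P(proj(d,Rc.apply(q-o)+s["eef_pos"])[0]))
E
```

```text
time_s: 18.52
eef_pos: [626.7, -111.6, 104.8]
tool_rot: [-0.233, 2.713, 0.049]
wrist_force: [0.9, -0.5, -1.6]
finger_gap: 43.1
t 18.525 target [ 627.  -111.6  103.6] shift mm [ 0.31  0.02 -1.21] rot [ 0.0002  0.0009 -0.0015] gap 43.1 F [ 0.9 -0.5 -1.6] q [-0.41  0.26 -0.4   0.55  0.23 -0.54]
in stand frame [2.100e-01 3.000e-02 4.723e+01]
(5, 0, 38) [388. 228.]
(16, 0, 24) [388. 247.]
(-34, 0, 14) [388. -10.]
(-23.2, 36.3, 0) [561.  26.]
(-23.2, -36.3, 0) [216.  25.]
(-27, 0, 30) [387. 147.]
(27, 0, 30) [387. 481.]
(-11, 0, 30) [387. 255.]
(11, 0, 30) [387. 390.]
(19.5, 0, 30) [387. 439.]
(-27, 0, 0) [388.  79.]
```

View pics/w7.png

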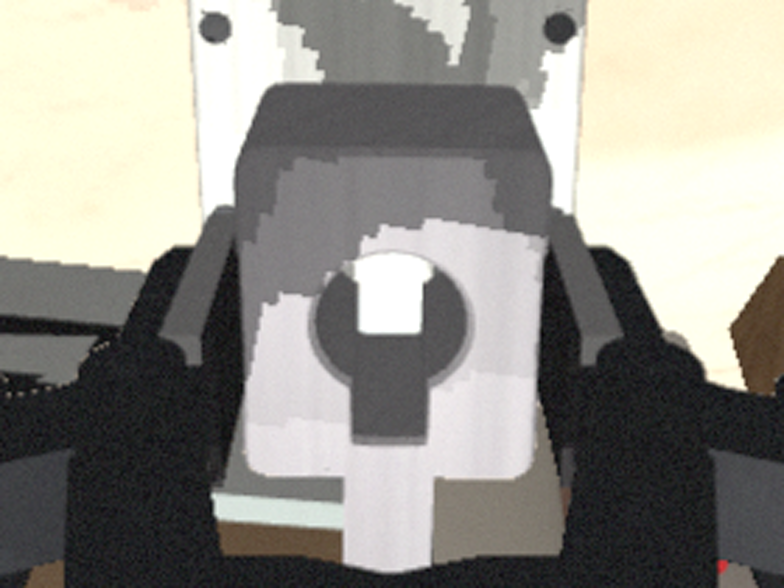

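```bash
python3 -m creep '[[[0.0004,-0.0008,0.0001,0,0,0,0.03],[0.002,0.0003,-0.0046,0,0,0,0.03],[0.002,0.0004,-0.0046,0,0,0,0.03],[0.002,0.0003,-0.0046,0,0,0,0.03],[0.002,0.0004,-0.0045,0,0,0,0.03],[0,0,0,0,0,0,0.03]]]'; python3 -c "
from h import *
plan(*fB,16)"
```

```text
time_s: 19.32
eef_pos: [634.9, -110.9, 86.0]
tool_rot: [-0.233, 2.714, 0.05]
wrist_force: [-0.2, -0.1, -1.7]
finger_gap: 42.7
t 19.325 target [ 639.  -109.5   76.2] shift mm [ 4.14  1.32 -9.77] rot [-0.0002  0.0001 -0.0016] gap 42.7 F [-0.2 -0.1 -1.7] q [-0.41  0.29 -0.42  0.51  0.22 -0.54]
in stand frame [ 0.05 -0.6  26.68]
```

```bash
python3 -m creep '[[[0.0015,0.0001,-0.0026,0,0,-0.001,0.03],[0.0016,0.0003,-0.0037,0,0,0,0.03],[0.0016,0.0003,-0.0037,0,0,0,0.03],[0,0,0,0,0,0,0.03]]]'; python3 -c "
from h import *
plan(*fB,4)"
```

```text
time_s: 19.82
eef_pos: [639.6, -110.2, 76.1]
tool_rot: [-0.232, 2.714, 0.049]
wrist_force: [0.9, 0.4, -1.4]
finger_gap: 42.8
t 19.825 target [ 643.8 -108.7   65.2] shift mm [  4.19   1.53 -10.92] rot [-0.      0.0004 -0.0005] gap 42.8 F [ 0.9  0.4 -1.4] q [-0.4   0.31 -0.42  0.48  0.22 -0.53]
in stand frame [ 0.43 -0.8  15.76]
```

Key engaged with no force; continuing.

```bash
python3 -m creep '[[[0.0016,0.0003,-0.0037,0,0,0,0.03],[0.0016,0.0003,-0.0037,0,0,0,0.03],[0.0010,0.0002,-0.0023,0,0,0,0.03],[0,0,0,0,0,0,0.03]]]'; python3 -c "
from h import *
plan(*fB,2)"
```

```text
time_s: 20.32
eef_pos: [643.8, -109.5, 66.6]
tool_rot: [-0.232, 2.713, 0.049]
wrist_force: [-0.5, 0.3, -1.3]
finger_gap: 42.9
t 20.325 target [ 644.6 -108.6   63.4] shift mm [ 0.78  0.91 -3.19] rot [ 0.      0.0005 -0.0004] gap 42.9 F [-0.5  0.3 -1.3] q [-0.4   0.33 -0.42  0.46  0.22 -0.53]
in stand frame [ 0.45 -0.76  5.29]
```

```bash
python3 -m creep '[[[0.0006,0.0001,-0.0014,0,0,0,0.03],[0.0004,0,-0.001,0,0,0,0.03],[0,0,0,0,0,0,0.03]]]'; python3 -c "
from h import *
plan(*fB,0)"
```

```text
time_s: 20.7
eef_pos: [644.9, -109.4, 64.4]
tool_rot: [-0.232, 2.713, 0.049]
wrist_force: [0.1, -0.9, -1.2]
finger_gap: 42.8
t 20.7 target [ 645.4 -108.4   61.6] shift mm [ 0.54  1.01 -2.85] rot [ 0.0001  0.0009 -0.0004] gap 42.8 F [ 0.1 -0.9 -1.2] q [-0.4   0.33 -0.43  0.45  0.22 -0.53]
in stand frame [ 0.52 -0.9   2.89]
```

```bash
for i in 1 2 3; do python3 -m creep '[[[0.0004,0.0001,-0.001,0,0,0,0.03],[0,0,0,0,0,0,0.03]]]'; done; python3 -c "
from h import *
plan(*fB,0)"
```

```text
time_s: 20.95
eef_pos: [645.2, -109.3, 63.4]
tool_rot: [-0.232, 2.713, 0.049]
wrist_force: [0.2, -0.8, -1.1]
finger_gap: 42.7
time_s: 21.2
eef_pos: [645.6, -109.3, 62.7]
tool_rot: [-0.232, 2.713, 0.049]
wrist_force: [-1.9, -0.6, 2.2]
finger_gap: 42.6
time_s: 21.45
eef_pos: [645.7, -109.3, 62.6]
tool_rot: [-0.231, 2.713, 0.048]
wrist_force: [-12.9, -0.1, 14.3]
finger_gap: 42.8
t 21.45 target [ 645.4 -108.4   61.6] shift mm [-0.26  0.83 -1.07] rot [ 0.0007  0.0015 -0.    ] gap 42.8 F [-12.9  -0.1  14.3] q [-0.4   0.33 -0.43  0.45  0.22 -0.53]
in stand frame [ 0.54 -0.87  0.93]
```

```bash
python3 -m creep '[[[-0.0003,0,0.0008,0,0,0,0.03],[0,0,0,0,0,0,0.05],[0,0,0,0,0,0,0.065],[0,0,0,0,0,0,0.075],[0,0,0,0,0,0,0.075]]]'; python3 -m creep '[[[-0.004,-0.0007,0.009,0,0,0,0.075],[-0.01,-0.0017,0.023,0,0,0,0.075],[-0.016,-0.0028,0.036,0,0,0,0.075],[-0.016,-0.0028,0.036,0,0,0,0.075],[-0.01,-0.0017,0.023,0,0,0,0.075],[0,0,0,0,0,0,0.075],[0,0,0,0,0,0,0.0854]]]'; python3 - <<'E'
from h import *
plan(*fB,0)
d=get_image("wrist");np.savez("w8.npz",**d)
sc=get_image("scene")
def c(im,x,y,w,h,g=1.):
    return cv2.resize(np.clip(im[y:y+h,x:x+w,::-1]*g,0,255).astype(np.uint8),(400,300),interpolation=cv2.INTER_CUBIC)
sd=get_image("side")
cv2.imwrite("pics/fin.png",np.vstack([np.hstack([c(d["img"],200,120,160,120,1.5),c(sc["img"],165,150,120,90)]),np.hstack([c(sd["img"],285,185,120,90),c(sd["img"],0,0,560,420)])]))
f,y=fB
P=lambda q:((proj(d,Rs(y).apply(q)+f)[0]-[200,120])*2.5).round(1)
print("screws",P((-23.2,-36.3,0)),P((-23.2,36.3,0)),"tip",P((0,0,38)))
for h in(0,4,8): print(h,"front",P((-27,0,30+h)),"back",P((27,0,30+h)),"sides",P((0,-22,30+h)),P((0,22,30+h)),"tail",P((48,0,30+h)))
E
```

```text
time_s: 22.08
eef_pos: [645.8, -109.1, 62.2]
tool_rot: [-0.232, 2.713, 0.049]
wrist_force: [0.3, 0.2, 0.4]
finger_gap: 75.0
time_s: 22.95
eef_pos: [589.6, -118.7, 188.8]
tool_rot: [-0.232, 2.713, 0.049]
wrist_force: [-0.0, -0.2, -0.6]
finger_gap: 85.6
t 22.95 target [ 645.4 -108.4   61.6] shift mm [  55.84   10.31 -127.25] rot [ 0.      0.0006 -0.0003] gap 85.6 F [-0.  -0.2 -0.6] q [-0.46  0.14 -0.33  0.76  0.24 -0.59]
in stand frame [-1.1000e-01 -7.1000e-01  1.3935e+02]
screws [ 91.  103.8] [307. 104.] tip [199.1 202.5]
0 front [199.2 109.2] back [198.9 276. ] sides [128.4 195. ] [269.7 195.2] tail [198.8 335.8]
4 front [199.2 111.7] back [198.9 280.7] sides [127.4 198.7] [270.8 198.8] tail [198.8 341.2]
8 front [199.3 114.3] back [199.  285.4] sides [126.4 202.4] [271.8 202.5] tail [198.9 346.7]
```

```bash
python3 - <<'E'
from h import *
# edges along stand-frame lines drawn on the collar's top plane, both stands
for n,(f,y) in(("w5",fA),("w8",fB)):
    d=dict(np.load(n+".npz")); g=cv2.GaussianBlur(cv2.cvtColor(d["img"],cv2.COLOR_RGB2GRAY),(3,3),0).astype(np.float32)
    def line(a,b,z):
        t=np.linspace(0,1,241); q=np.array(a)+(np.array(b)-a)*t[:,None]; q=np.c_[q,np.full(241,z)]
        p=proj(d,Rs(y).apply(q)+f).astype(np.float32); v=cv2.remap(g,p[:,:1],p[:,1:],cv2.INTER_LINEAR).ravel()
        e=np.diff(cv2.GaussianBlur(v[:,None],(1,15),0).ravel()); k=[i for i in range(2,238) if abs(e[i])>.5 and abs(e[i])==abs(e[max(0,i-8):i+9]).max()]
        return [(q[i,:2].round(1).tolist(),round(float(e[i]),1)) for i in k]
    print(n,"\n along x at y=15",line((-45,15),(50,15),30),"\n tail",line((20,0),(65,0),30),"\n across y at x=-20",line((-20,-35),(-20,35),30),"\n across tail x=42",line((40,-15),(40,15),30),"\n screws deck",line((-23.2,-45),(-23.2,45),0))
E
```

```text
w5 
 along x at y=15 [([-43.8, 15.0], 8.3), ([-37.9, 15.0], -9.8), ([-31.1, 15.0], -3.4), ([-25.6, 15.0], 8.1), ([-16.1, 15.0], 1.4), ([31.4, 15.0], -6.7), ([36.1, 15.0], 8.1), ([44.5, 15.0], -11.9)] 
 tail [([49.2, 0.0], -4.4), ([53.6, 0.0], -2.9), ([57.1, 0.0], 2.7)] 
 across y at x=-20 [([-20.0, -26.8], 0.7), ([-20.0, -21.9], -4.8), ([-20.0, -12.2], 0.6), ([-20.0, -6.4], -0.7), ([-20.0, 6.4], 0.6), ([-20.0, 14.6], 0.6), ([-20.0, 24.2], 6.9)] 
 across tail x=42 [([40.0, -9.8], -2.0), ([40.0, -7.8], 1.3), ([40.0, -6.0], -1.0), ([40.0, 8.4], 1.6), ([40.0, 10.1], -1.7), ([40.0, 12.0], 1.6)] 
 screws deck [([-23.2, -38.2], -10.3), ([-23.2, -31.9], 11.3), ([-23.2, -21.4], -11.3), ([-23.2, 22.1], 6.0), ([-23.2, 26.6], 6.7), ([-23.2, 33.8], -12.0), ([-23.2, 40.1], 10.6)]
w8 
 along x at y=15 [([-43.8, 15.0], 7.7), ([-38.3, 15.0], -9.9), ([-30.8, 15.0], -3.5), ([-25.6, 15.0], 8.2), ([-18.9, 15.0], 1.3), ([30.6, 15.0], -12.1), ([36.1, 15.0], 12.1), ([43.7, 15.0], -1.0)] 
 tail [([21.1, 0.0], 6.1), ([47.8, 0.0], -1.5), ([54.7, 0.0], -4.2)] 
 across y at x=-20 [([-20.0, -31.2], -0.9), ([-20.0, -28.0], 1.2), ([-20.0, -22.8], -5.4), ([-20.0, 4.7], 0.5), ([-20.0, 23.0], 6.9)] 
 across tail x=42 [([40.0, -14.5], -0.6), ([40.0, -11.1], -2.0), ([40.0, -9.2], 0.8), ([40.0, 6.2], 1.6), ([40.0, 8.4], -2.0), ([40.0, 10.4], 2.2)] 
 screws deck [([-23.2, -39.8], -10.2), ([-23.2, -33.4], 12.2), ([-23.2, -22.5], -11.1), ([-23.2, 21.4], 5.0), ([-23.2, 25.9], 7.3), ([-23.2, 32.2], -12.9), ([-23.2, 38.6], 10.6)]
```

```bash
python3 -c "
from h import *
print(order.hand_in())"
```

```text
the job is handed in; nothing more can be done
None
```

Both collars are on their matching shafts, released and appear fully home. I handed the job in at about 23 s of the 58 s allowed; the hand-in reports no verdict.

- **Sorting:** the left collar has its keyway opposite the tail, so it went on the left stand with the down-slope key. The right collar has its keyway on the tail side, so it went on the right stand with the up-slope key.
- **Seating:** both slid past their keys with no force beyond the collar's own weight. Each stopped firmly within 2 mm of my estimated deck height (about 26 N and 19 N), which is about the accuracy of that estimate.
- **Left collar check:** a close picture after release shows it flat, with its tail between the blocks and the shaft tip standing out of the bore.
- **Right collar check:** I had used all 12 pictures, so the final view of it failed to open. I compared edge positions in its wrist image with the left one instead. The hub edges and width agree within about 1 mm and the tail end within 1.5 mm, so it looks equally seated, but I have not seen it by eye.
- **Bystanders:** the arm stayed clear of the beaker, petri dishes and wash bottle throughout, though I did not re-measure them at the end. The gripper was left open, about 140 mm above the right stand, touching nothing.

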